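Stack a sieve column on the shaker

ROBOT

A 7-joint arm with a two-finger parallel gripper is mounted at the origin on the work surface. World frame = base frame: x ahead of the robot, y to its left, z up, the work surface at z = 0. Lengths are in m, angles in rad, forces in N, time in s.
With the tool pointing down it reaches from about 0.425 to 0.925 m from the base axis. Payload 6.8 kg.
Tool frame: the origin (TCP) lies on the centre line of the jaws, within the pads' length; the fingertips stand 14 mm ahead of it and the grasp point (between the pads) lies 5 mm behind it (bot.finger_overhang is the distance from the TCP to the fingertips, in m); z points along the fingers, y is the line along which they close (so a half turn about z gives the same grasp; the last joint's range is limited). The gripper opens to 85 mm and grips with 20 to 120 N. Pads are 22 mm wide; open, the fingers measure 114 mm over their backs; the gripper's body (76 mm by 85 mm) begins 54 mm behind the grasp point. The pads swing forward as they close: fully open they stand 13 mm farther back than shut.
Start: joints at [-1.296, 0.477, 0.022, 1.555, -0.011, 1.109, -0.083], TCP at [0.252, 0.626, 0.245] pointing down, gripper open.
Joint ranges: [-2.96, 2.96], [-0.34, 2.1], [-1.41, 1.46], [0.24, 2.44], [-1.37, 4.51], [0.17, 1.92], [-2.96, 2.96]. Speed limits (rad/s): [2.39, 2.39, 3.14, 3.14, 3.14, 3.14, 3.14].

INTERFACE

Orientations are given as a unit quaternion [w, x, y, z].
In Python, from station import bot gives the robot as it stands.
- The arm moves only by the shell command python3 -m inch 'ROWS' [OPENING] [FORCE]. ROWS is JSON, a list of rows, each a list of 4 numbers: the shift along the tool's x, y, z in m, then the turn about the tool's z in degrees. A call has 1 to 12 rows; each row shifts and turns the commanded pose from where the row before left it, along the tool's axes as they then stand; what a row does not reach is not made up. A row lasts 1/10 s, in which the tool goes at most 50 mm and 8.59 degrees, less where a joint would pass 70% of its speed; a pose out of reach is approached as far as the arm can. A call is refused whole if a number of a shift passes 0.05 or a number of a turn 8.59, either way. A call with a gripper value outside its range is refused whole. OPENING is the finger opening in m, from 0 to 0.0854, set as the call begins (- or left out, the last holds). The fingers move at their own pace and stop on an object; FORCE is the grip in N (left out, the last holds). Time passes only in rows, so rows that do not move let the fingers close. It gives the time, the measured TCP pose, the force, the opening and the grip force at its end, in the units of the state.
- bot.get_obs(): the state, without advancing time (a new reading comes with each control period).
- bot.read_camera(name): name is "side" or "top"; returns a dict with "color" (400x640x3 uint8, red, green, blue), "mtx" (3x3 intrinsics, pixels), "world_from_camera" (4x4, takes a point from camera to world coordinates). Camera axes: x right, y up, looking along -z (the intrinsics and any distortion apply to the point x, -y, -z); pixel columns grow to the right and rows downward; lengths in m; the calibration is good to about 2 mm. A picture is of the moment at which its call begins. There is no depth.
- bot.hand_in(): hands the job in; it is judged then, once.
The state is a dict: "t": time; "q": joint angles; "joint_vel": joint speeds; "joint_torque": joint torques, N m; "eef_pos": TCP position; "tool_rot": TCP orientation; "contact_force": force on the tool from outside, world axes, zero at the start; "torque": the same for the moment, N m; "gripper_width": opening from 0.0 (shut) to 1.0 (fully open); "grasp_force": force on a finger pad.
Only numpy, scipy, OpenCV 4.12 (cv2) and the standard library are available. Lean on these libraries where they do the work, as an engineer would, in place of code of your own. Each camera call takes 0.05 s, during which the arm holds its last target. There are 200 camera calls.

TASK

Build the sieve column on the plate of the shaker, one piece at a time from the bottom up: the white receiver pan in the middle of the plate, on it the fine blue sieve, then the medium yellow one, then the coarse red one, and the dark grey cover on top. Each piece must sit fully home in the one below, and the column must stand upright and let go of at the end. Leave the beaker and the jar where they stand.

Things in the scene. Friction and masses are not known exactly. Their poses are not given: they have to be found in the camera images.
- pan: Receiver pan of the sieve set: white plastic round pan with a closed flat floor, 64 mm outside diameter, straight wall 3 mm thick, mouth 58 mm inside, 24 mm high, floor 3 mm thick, no spigot. About 70 g. Loose, stands upright. Origin: centre of the underside, z up along its axis.
- sieve_fine: Fine sieve: blue ring, steel mesh of 2 mm; round frame 64 mm outside, 58 mm inside the mouth, 28 mm high, 70 g, loose, upright. Lowest 6 mm: spigot of 54 mm (50 mm at its foot) that enters the mouth below until the shoulder meets the rim; grip the straight wall 6-28 mm up. Origin: centre of underside, z up. Seated, origin is 22 mm above a sieve's, 18 mm above the pan's.
- sieve_medium: Medium sieve: yellow ring, steel mesh of 4.5 mm; round frame 64 mm outside, 58 mm inside the mouth, 28 mm high, 70 g, loose, upright. Lowest 6 mm: spigot of 54 mm (50 mm at its foot) that enters the mouth below until the shoulder meets the rim; grip the straight wall 6-28 mm up. Origin: centre of underside, z up. Seated, origin is 22 mm above a sieve's, 18 mm above the pan's.
- sieve_coarse: Coarse sieve: red ring, wide steel mesh of 8.5 mm; round frame 64 mm outside, 58 mm inside the mouth, 28 mm high, 70 g, loose, upright. Lowest 6 mm: spigot of 54 mm (50 mm at its foot) that enters the mouth below until the shoulder meets the rim; grip the straight wall 6-28 mm up. Origin: centre of underside, z up. Seated, origin is 22 mm above a sieve's, 18 mm above the pan's.
- cover: Cover: dark grey disc, 64 mm diameter, 6 to 11 mm above its origin; below it a 6 mm spigot (54 mm, 50 mm at its foot), on top a round knob to lift it by: neck 16 mm diameter from 11 to 15 mm, knob 22 mm diameter from 15 to 29 mm. 60 g, loose, upright. Origin: centre of the underside, z up. Seated on a sieve its origin is 22 mm above that sieve's.
- shaker: Small shaker, off: cream housing 170 x 150 mm, blue front panel; right above its origin a round aluminium plate 94 mm across with a dark mat. The mat, where the pan stands, is 85 mm above the origin, within a lip 4 mm high, 83 mm inside. Does not move. Origin: centre of the underside, x from front to back, z up. Stands left or right of the work.
- heater: Bystander: dry-block heater, white housing 170 x 150 mm, aluminium tube block on top with a few small green-capped tubes, 81 mm high in all. Too heavy to move. Stands on the other side from the shaker. Origin: centre of the underside.
- beaker: Bystander: empty glass beaker, 50 mm diameter at the rim, 70 mm high, loose. Origin: centre of the underside. Leave it standing where it is.
- jar: Bystander: amber glass sample jar with white lid, 44 mm diameter, 60 mm high, loose. Origin: centre of the underside. Leave it standing where it is.
Not all that is in view belongs to the job. Several things look just like the sieve_medium: the one meant starts nearest to the robot's base.

How it is judged:
By the outcome, as a careful person would: the job done as asked, in the order asked, and still so for the second after the job is handed in, with the robot touching nothing.
It also fails if it takes over 118 s, if anything falls off the work surface, if the arm or the gripper's body presses on something with over 40 N, if the wrist force passes 120 N, or if a joint passes its speed limit or range.

## Working session

There is one attempt and no reset: what is moved stays moved. The work goes in short steps, Python scripts to look and compute and a shell command to move; the robot and the scene stay as the last step left them, time stands still between calls to the robot, and variables do not carry over. Pictures are saved under pics/ and viewed, at most 14 in all, crops included, and the job is handed in when it is done.

```bash
ls; mkdir -p pics
python3 - <<'E'
from station import bot
import cv2,pickle
d={}
for n in("top","side"):
    c=bot.read_camera(n); d[n]=c; cv2.imwrite(f"pics/{n}0.png",c["color"][:,:,::-1]); print(n,c["mtx"].tolist(),c["world_from_camera"].round(4).tolist(),[k for k in c])
pickle.dump(d,open("c0.pkl","wb"))
o=bot.get_obs();print(o,bot.finger_overhang)
E
```

```text
pics
top [[380.25155117817565, 0.0, 315.39740528884795], [0.0, 380.25155117817565, 203.42341910222603], [0.0, 0.0, 1.0]] [[-0.0273, 0.9963, -0.0819, 0.4914], [-0.9996, -0.0277, -0.0037, -0.0111], [-0.0059, 0.0817, 0.9966, 0.9285], [0.0, 0.0, 0.0, 1.0]] ['color', 'mtx', 'world_from_camera']
side [[426.8617672546708, 0.0, 323.77078240625804], [0.0, 426.8617672546708, 196.93662080942354], [0.0, 0.0, 1.0]] [[0.762, 0.4815, -0.433, 0.1314], [-0.6475, 0.565, -0.5113, -0.5439], [-0.0015, 0.67, 0.7423, 0.8286], [0.0, 0.0, 0.0, 1.0]] ['color', 'mtx', 'world_from_camera']
{'t': 0.1, 'q': array([-1.29610987,  0.47776792,  0.02236211,  1.55638305, -0.01151179,
        1.10929804, -0.08313269]), 'joint_vel': array([ 0.00144852, -0.00074148,  0.00176612, -0.00366521,  0.00095695,
       -0.00114295, -0.00027127]), 'joint_torque': array([ 4.71425956e-03, -5.97762573e+01,  1.61384013e+00, -2.81957549e+01,
        1.28214262e-02,  5.01982140e-03, -1.40664116e-05]), 'eef_pos': array([0.25193781, 0.62565006, 0.24437658]), 'tool_rot': array([-1.01911804e-04,  1.90244230e-01,  9.81736414e-01, -8.57942988e-04]), 'contact_force': array([ 0.94814602,  0.48810019, -0.80104914]), 'torque': array([0.02656837, 0.04148349, 0.00995933]), 'grasp_force': 0.0, 'gripper_width': 1.0034158089250862} 0.014
```

View pics/top0.png

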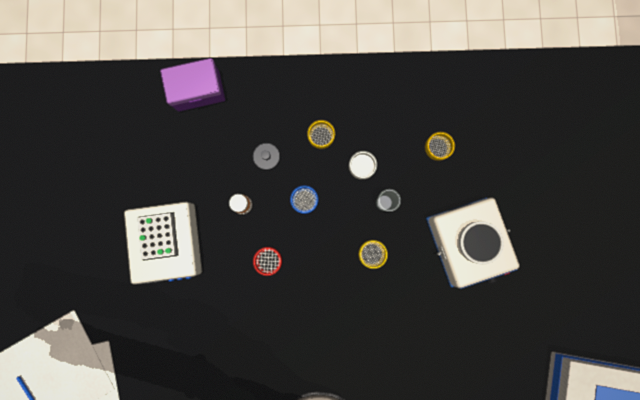

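View pics/side0.png

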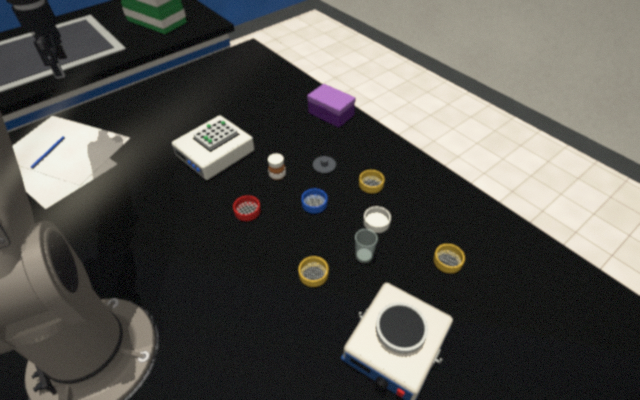

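Candidates for sieve_medium (top view): yellow at (373,254), (321,134) and (440,146). The base is at about (320,395), so (373,254) is nearest. The others are single: blue (304,199), red (267,261), pan (363,165; the jar's white lid at (240,203) is smaller), cover (266,155). The plate is at (479,242).

```bash
cat > h.py <<'E'
import numpy as np,cv2,pickle
from scipy.optimize import least_squares
def proj(c,P):
    T=np.linalg.inv(c["world_from_camera"]);p=np.atleast_2d(P)@T[:3,:3].T+T[:3,3]
    return np.c_[c["mtx"][0,0]*p[:,0]/-p[:,2]+c["mtx"][0,2], c["mtx"][1,1]*p[:,1]/p[:,2]+c["mtx"][1,2]]
def cen(pts):
    m=cv2.moments(cv2.convexHull(np.float32(pts).reshape(-1,1,2)));return np.array([m['m10']/m['m00'],m['m01']/m['m00']])
a=np.linspace(0,2*np.pi,60,endpoint=False)
def rings(p,rs): return np.vstack([np.c_[p[0]+r*np.cos(a),p[1]+r*np.sin(a),0*a+p[2]+z] for r,z in rs])
def blob(img,test,seed,R=30):
    m=test(img.astype(int),cv2.cvtColor(img,cv2.COLOR_RGB2HSV).astype(int)).astype(np.uint8)
    k=np.zeros_like(m);cv2.circle(k,seed,R,1,-1);m&=k
    n,l,s,_=cv2.connectedComponentsWithStats(m,connectivity=8)
    i=1+np.argmax(s[1:,4]);ys,xs=np.nonzero(l==i);return np.c_[xs,ys]
def fit(cams,tests,seeds,rs,R=30):
    ob=[blob(cams[n]["color"],t,s,R) for n,t,s in zip(("top","side"),tests,seeds)]
    z=[cen(o) for o in ob]
    f=lambda p:np.r_[[cen(proj(cams[n],rings(p,rs)))-q for n,q in zip(("top","side"),z)]].ravel()
    r=least_squares(f,[.5,0,.02]);return r.x,np.abs(r.fun).max(),[cv2.contourArea(cv2.convexHull(o.astype(np.float32)))/cv2.contourArea(cv2.convexHull(np.float32(proj(cams[n],rings(r.x,rs))))) for n,o in zip(("top","side"),ob)]
SV=[(.032,.006),(.032,.028)]
def rel(o,target):  # tool-frame shift from current TCP to world target
    w,x,y,z=o["tool_rot"];from scipy.spatial.transform import Rotation as Q
    return Q.from_quat([x,y,z,w]).inv().apply(np.array(target)-o["eef_pos"])
E
python3 - <<'E'
from h import *
d=pickle.load(open("c0.pkl","rb"))
col=lambda lo,hi:(lambda i,h:(h[...,0]>=lo)&(h[...,0]<=hi)&(h[...,1]>100)&(h[...,2]>60))
red=lambda i,h:((h[...,0]<8)|(h[...,0]>170))&(h[...,1]>110)&(h[...,2]>60)
br=lambda i,h:(h[...,2]>110)
gr=lambda i,h:(h[...,2]>55)
dk=lambda i,h:(h[...,2]<90)
def s(n,*k):
    p,e,ar=fit(d,*k);print(n,p.round(4),"px",round(e,2),np.round(ar,2),"r",round(np.hypot(*p[:2]),3))
for n,sd in dict(yA=[(373,254),(314,271)],yB=[(321,134),(372,181)],yC=[(440,146),(449,258)]).items(): s(n,[col(15,35)]*2,sd,SV,28)
s("blue",[col(98,125)]*2,[(304,199),(314,200)],SV)
s("red",[red]*2,[(267,261),(247,208)],SV,24)
s("pan",[br]*2,[(363,165),(377,219)],[(.032,0),(.032,.024)],19)
s("cover",[gr]*2,[(266,155),(324,164)],[(.032,.006),(.032,.011)],19)
s("matdark",[dk]*2,[(480,242),(401,327)],[(.0415,0)],28)
s("beaker",[gr]*2,[(388,200),(366,246)],[(.025,0),(.025,.07)],24)
s("jar",[gr]*2,[(240,203),(276,166)],[(.022,0),(.022,.06)],18)
c=d["side"]["color"][180:300,230:480];cv2.imwrite("pics/crop.png",cv2.resize(c,None,fx=3,fy=3)[:,:,::-1])
E
```

```text
yA [ 0.4424 -0.1394  0.0059] px 0.0 [1.07 1.07] r 0.464
yB [ 0.7345 -0.0253  0.0053] px 0.12 [1.06 1.08] r 0.735
yC [ 0.6968 -0.3113  0.0061] px 0.05 [1.06 1.06] r 0.763
blue [0.5763 0.0194 0.0063] px 0.16 [1.08 1.04] r 0.577
red [0.4326 0.11   0.0058] px 0.11 [1.06 1.05] r 0.446
pan [ 0.6565 -0.1239  0.0064] px 0.24 [0.97 0.96] r 0.668
cover [0.686  0.1097 0.0068] px 0.02 [1.01 0.91] r 0.695
matdark [ 0.465  -0.3692  0.0912] px 0.14 [0.86 0.87] r 0.594
beaker [ 0.5667 -0.1759  0.0229] px 0.74 [0.84 1.1 ] r 0.593
jar [0.5686 0.1686 0.008 ] px 0.18 [1.01 1.01] r 0.593
```

View pics/crop.png

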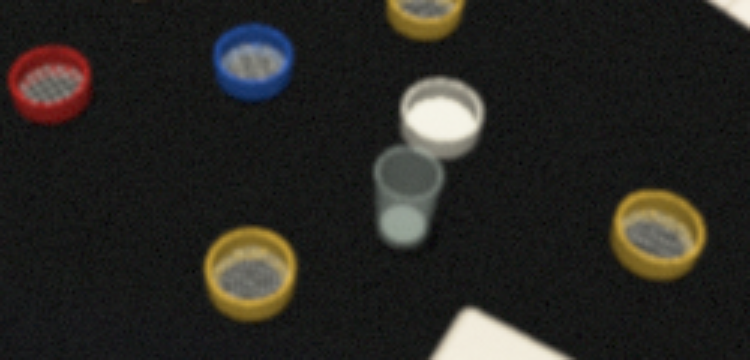

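The crop shows the nearest yellow at side (314,271): an upright ring with mesh, and the pan next to the beaker. Heights all read about 6 mm too high (z should be 0, mat 85 mm), so the calibration is biased. I'll centre each piece by squeezing it in two directions. Now an arc move to the pan.

```bash
python3 -m inch '[[-0.05,0,0,4.24],[-0.05,0,0,4.24],[-0.05,0,0,4.24],[-0.05,0,0,4.24],[-0.05,0,0,4.24],[-0.05,0,0,4.24],[-0.05,0,0,4.24],[-0.05,0,0,4.24],[-0.05,0,0,4.24],[-0.05,0,0,4.24],[-0.05,0,0,4.24],[-0.05,0,0,4.24]]' 0.0854 30
python3 -m inch '[[-0.05,0,0,4.24],[-0.05,0,0,4.24],[-0.05,0,0,4.24],[-0.05,0,0,4.24],[-0.05,0,0,4.24],[-0.05,0,0,4.24],[0,0,0,0],[0,0,0,0]]'
cat > r.py <<'E'
import sys
from h import *
from station import bot
o=bot.get_obs();t=[float(v) for v in sys.argv[1:4]]
from scipy.spatial.transform import Rotation as Q
w,x,y,z=o["tool_rot"];R=Q.from_quat([x,y,z,w]).as_matrix()
print("t",round(o["t"],2),"eef",o["eef_pos"].round(4),"tooly az",round(np.degrees(np.arctan2(R[1,1],R[0,1])),2),"tilt",(R[:2,2]*1000).round(1),"q",o["q"].round(2),"F",o["contact_force"].round(1),"w",round(o["gripper_width"]*.0854,4),"gf",round(o["grasp_force"],1))
if t: print("shift",rel(o,t).round(4))
E
python3 r.py 0.6565 -0.124 0.1
```

```text
t: 1.3
eef_pos: [0.6615, 0.212, 0.2448]
tool_rot: [-0.0, 0.595, 0.804, -0.0]
contact_force: [0.3, 0.1, 0.2]
gripper_width: 1.003
grasp_force: 0.0
t: 2.1
eef_pos: [0.6944, -0.0841, 0.245]
tool_rot: [-0.0, 0.757, 0.653, -0.0]
contact_force: [0.0, 1.3, -0.4]
gripper_width: 1.001
grasp_force: 0.0
t 2.1 eef [ 0.6944 -0.0841  0.245 ] tooly az -8.46 tilt [-0.7 -0.5] q [-0.28  0.55  0.48  1.51 -0.27  1.14  0.1 ] F [ 0.   1.3 -0.4] w 0.0855 gf 0.0
shift [-0.0449 -0.0315  0.145 ]
```

```bash
python3 -m inch '[[-0.0225,-0.0155,0.03,0],[-0.0224,-0.016,0.03,0],[0,0,0.045,0],[0,0,0.045,0],[0,0,0.04,0],[0,0,0.025,0],[0,0,0.008,0],[0,0,0,0],[0,0,0,0]]'
python3 -m inch '[[0,0,0,0],[0,0,0,0],[0,0,0,0],[0,0,0,0],[0,0,0,0],[0,0,0,0],[0,0,0,0],[0,0,0,0]]' 0.055 20
python3 r.py 0.6565 -0.124 0.022;  python3 - <<'E'
from station import bot
import cv2
c=bot.read_camera("side")["color"];cv2.imwrite("pics/g1.png",cv2.resize(c[120:280,280:480],None,fx=3,fy=3,interpolation=2)[:,:,::-1])
E
```

```text
t: 3.0
eef_pos: [0.6586, -0.1212, 0.0237]
tool_rot: [0.001, 0.756, 0.655, 0.001]
contact_force: [0.1, -0.3, 0.4]
gripper_width: 1.001
grasp_force: 0.0
t: 3.8
eef_pos: [0.6586, -0.1218, 0.0245]
tool_rot: [0.001, 0.756, 0.654, 0.001]
contact_force: [-1.3, 0.7, 7.3]
gripper_width: 0.744
grasp_force: 20.7
t 3.8 eef [ 0.6586 -0.1218  0.0245] tooly az -8.25 tilt [2.9 0.3] q [-0.17  0.75  0.37  1.73 -0.38  0.73  0.26] F [-1.3  0.7  7.3] w 0.0636 gf 20.7
shift [-0.0025 -0.0018  0.0025]
```

View pics/g1.png

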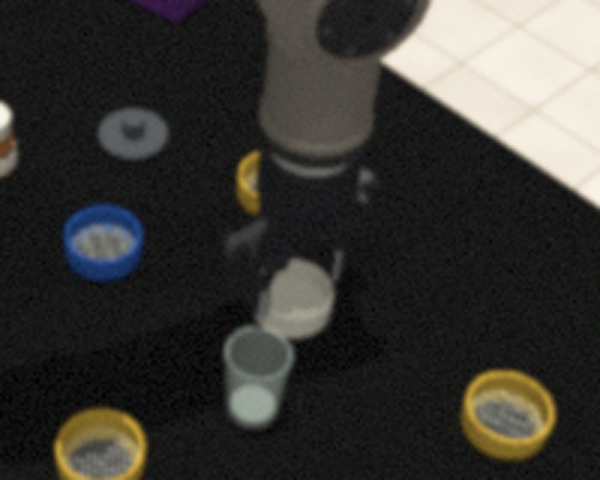

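The picture shows the fingers around the pan at crop (298,298), clear of the beaker. Next: open, turn 90° and squeeze again to centre it.

```bash
python3 -m inch '[[0,0,0,0],[0,0,0,0],[0,0,0,0],[0,0,0,-4],[0,0,0,-8],[0,0,0,-8],[0,0,0,-8],[0,0,0,-8],[0,0,0,-8],[0,0,0,-8],[0,0,0,-8],[0,0,0,-8]]' 0.0854
python3 -m inch '[[0,0,0,-8],[0,0,0,-8],[0,0,0,-6],[0,0,0,0],[0,0,0,0]]'
python3 r.py 0.6565 -0.124 0.022
python3 -m inch '[[0,0,0,0],[0,0,0,0],[0,0,0,0],[0,0,0,0],[0,0,0,0],[0,0,0,0],[0,0,0,0]]' 0.055 40
python3 r.py 0.6565 -0.124 0.022
```

```text
t: 5.05
eef_pos: [0.6572, -0.122, 0.0222]
tool_rot: [-0.0, 0.258, 0.966, -0.0]
contact_force: [-0.3, 0.3, -0.6]
gripper_width: 0.997
grasp_force: 0.0
t: 5.55
eef_pos: [0.6572, -0.122, 0.0222]
tool_rot: [-0.0, 0.074, 0.997, 0.0]
contact_force: [-0.3, 0.3, 0.2]
gripper_width: 1.004
grasp_force: 0.0
t 5.55 eef [ 0.6572 -0.122   0.0222] tooly az 81.56 tilt [-0.2  0.1] q [ 0.11  0.72 -0.03  1.71  0.03  0.71  1.49] F [-0.3  0.3  0.2] w 0.0857 gf 0.0
shift [ 0.0004 -0.0021  0.0002]
t: 6.25
eef_pos: [0.6574, -0.1218, 0.023]
tool_rot: [0.0, 0.073, 0.997, -0.0]
contact_force: [-2.8, 0.5, 5.1]
gripper_width: 0.735
grasp_force: 43.2
t 6.25 eef [ 0.6574 -0.1218  0.023 ] tooly az 81.68 tilt [ 0.  -0.3] q [ 0.11  0.72 -0.03  1.71  0.03  0.71  1.49] F [-2.8  0.5  5.1] w 0.0627 gf 43.2
shift [ 0.0006 -0.0023  0.001 ]
```

```bash
python3 -m inch '[[0,0,-0.02,0],[0,0,-0.04,0],[0,0,-0.05,0],[0,0,-0.05,0]]'
python3 r.py 0.465 -0.369 0.183
```

```text
t: 6.65
eef_pos: [0.6567, -0.1215, 0.1834]
tool_rot: [-0.001, 0.072, 0.997, 0.0]
contact_force: [1.0, -0.8, -0.6]
gripper_width: 0.735
grasp_force: 44.4
t 6.65 eef [ 0.6567 -0.1215  0.1834] tooly az 81.7 tilt [-1.7  0.2] q [ 0.11  0.52 -0.03  1.63  0.02  0.99  1.5 ] F [ 1.  -0.8 -0.6] w 0.0628 gf 44.4
shift [ 0.1539 -0.2726  0.0006]
```

```bash
python3 -m inch '[[0.01,-0.0176,0,0],[0.02,-0.035,0,0],[0.022,-0.039,0,0],[0.022,-0.039,0,0],[0.022,-0.039,0,0],[0.022,-0.039,0,0],[0.02,-0.036,0,0],[0.0109,-0.019,0,0],[0.005,-0.009,0,0],[0,0,0,0],[0,0,0,0]]'
python3 r.py 0.465 -0.369 0.110
```

```text
t: 7.75
eef_pos: [0.4671, -0.3679, 0.1821]
tool_rot: [0.0, 0.071, 0.997, 0.001]
contact_force: [0.2, 0.5, -1.0]
gripper_width: 0.735
grasp_force: 44.4
t 7.75 eef [ 0.4671 -0.3679  0.1821] tooly az 81.84 tilt [0.5 1. ] q [ 0.55  0.41  0.02  1.82 -0.01  0.91  2.  ] F [ 0.2  0.5 -1. ] w 0.0628 gf 44.4
shift [ 0.0019 -0.0015  0.072 ]
```

```bash
python3 -m inch '[[0.001,-0.001,0.025,0],[0.001,0,0.025,0],[0,0,0.014,0],[0,0,0.006,0],[0,0,0.001,0],[0,0,0.001,0],[0,0,0.001,0],[0,0,0.001,0]]'
python3 r.py 0.465 -0.369 0.108
```

```text
t: 8.55
eef_pos: [0.4643, -0.3705, 0.109]
tool_rot: [0.001, 0.072, 0.997, -0.0]
contact_force: [-0.7, -0.8, -1.0]
gripper_width: 0.734
grasp_force: 44.4
t 8.55 eef [ 0.4643 -0.3705  0.109 ] tooly az 81.74 tilt [ 1.2 -0.8] q [ 0.55  0.5   0.02  1.87 -0.01  0.77  2.01] F [-0.7 -0.8 -1. ] w 0.0627 gf 44.4
shift [-0.0005  0.0016  0.001 ]
```

```bash
python3 -m inch '[[0,0,0.001,0],[0,0,0.0005,0],[0,0,0.0005,0],[0,0,0,0]]'; python3 -m inch '[[0,0,0.001,0],[0,0,0.0005,0],[0,0,0,0]]' ;  python3 r.py
```

```text
t: 8.95
eef_pos: [0.4641, -0.3705, 0.1079]
tool_rot: [0.001, 0.072, 0.997, -0.0]
contact_force: [-3.5, 2.4, 10.9]
gripper_width: 0.731
grasp_force: 45.4
t: 9.25
eef_pos: [0.4641, -0.3705, 0.1078]
tool_rot: [0.001, 0.072, 0.997, -0.0]
contact_force: [-7.2, 5.7, 23.4]
gripper_width: 0.733
grasp_force: 46.5
t 9.25 eef [ 0.4641 -0.3705  0.1078] tooly az 81.72 tilt [ 1.2 -0.5] q [ 0.55  0.51  0.02  1.87 -0.01  0.76  2.01] F [-7.2  5.7 23.4] w 0.0626 gf 46.5
```

```bash
python3 -m inch '[[0,0,-0.0015,0],[0,0,0,0],[0,0,0,0],[0,0,0,0],[0,0,-0.01,0],[0,0,-0.04,0],[0,0,-0.05,0],[0.0,0.04,-0.03,0],[-0.01,0.05,0,0],[-0.01,0.05,0,0],[-0.01,0.05,0,0],[-0.01,0.05,0,0]]' 0.0854
python3 -m inch '[[-0.01,0.05,0,0],[-0.02,0.04,0,0],[-0.02,0.01,0,0],[0,0,0,0]]'
cat > look.py <<'E'
import sys
from h import *
from station import bot
d={n:bot.read_camera(n) for n in("top","side")};pickle.dump(d,open("c1.pkl","wb"))
col=lambda lo,hi:(lambda i,h:(h[...,0]>=lo)&(h[...,0]<=hi)&(h[...,1]>100)&(h[...,2]>60))
E
python3 - <<'E'
from look import *
v=np.hstack([cv2.resize(d["top"]["color"][192:292,430:530],None,fx=4,fy=4,interpolation=2),cv2.resize(d["side"]["color"][270:370,350:450],None,fx=4,fy=4,interpolation=2)])
cv2.imwrite("pics/p1.png",v[:,:,::-1])
E
python3 r.py 0.5763 0.0194 0.1
```

```text
t: 10.45
eef_pos: [0.5369, -0.1403, 0.2373]
tool_rot: [0.001, 0.072, 0.997, -0.0]
contact_force: [1.5, 0.8, -0.4]
gripper_width: 1.0
grasp_force: 0.0
t: 10.85
eef_pos: [0.6024, -0.048, 0.2368]
tool_rot: [0.001, 0.07, 0.998, 0.001]
contact_force: [-0.2, -0.7, -0.7]
gripper_width: 1.003
grasp_force: 0.0
t 10.95 eef [ 0.5999 -0.0515  0.2364] tooly az 81.75 tilt [-0.5 -0.4] q [ 0.07  0.37 -0.11  1.74  0.05  1.03  1.37] F [-0.3 -0.2 -0.1] w 0.0854 gf 0.0
shift [0.0334 0.0669 0.1363]
```

View pics/p1.png

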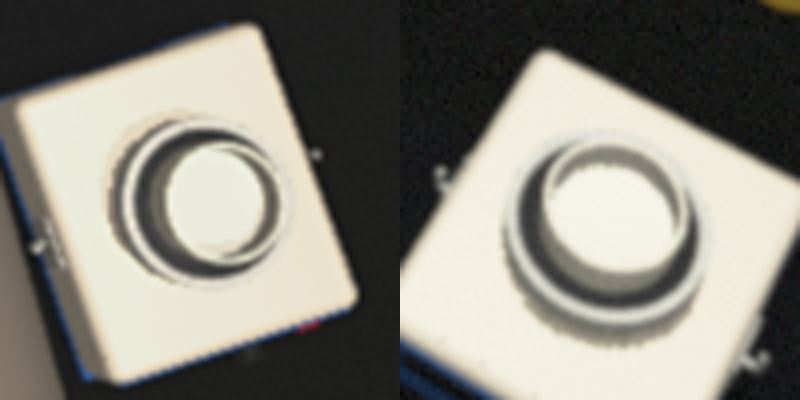

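```bash
cat > ov.py <<'E'
import sys
from h import *
d=pickle.load(open("c1.pkl","rb"))
def ov(sets,name,win=dict(top=(430,192),side=(350,270)),s=4,w=100):
    V=[]
    for n in("top","side"):
        x0,y0=win[n];v=cv2.resize(d[n]["color"][y0:y0+w,x0:x0+w],None,fx=s,fy=s,interpolation=2)[:,:,::-1].copy()
        for p,r,z,c in sets:
            q=(proj(d[n],rings((*p,z),[(r,0)]))-[x0,y0]+.5)*s-.5
            cv2.polylines(v,[np.int32(q.round())],True,c,1,cv2.LINE_AA)
        V.append(v)
    cv2.imwrite(name,np.hstack(V))
E
python3 - <<'E'
from ov import *
# pan rim edges: dark->bright search; plate: lip. fit by gradient
def score(p,z,r,n,sgn=None):
    g=cv2.GaussianBlur(cv2.cvtColor(d[n]["color"],cv2.COLOR_RGB2GRAY),(0,0),.7).astype(np.float32)
    def I(rr): q=np.float32(proj(d[n],rings((*p,z),[(rr,0)])));return cv2.remap(g,q[:,:1],q[:,1:],1)
    return I(r-.0025)-I(r+.0025)
import itertools
def best(r,z,sg,c0):
    res=[]
    for dx,dy in itertools.product(np.arange(-.012,.0121,.001),repeat=2):
        p=(c0[0]+dx,c0[1]+dy);res.append((np.mean([np.clip(sg*score(p,z,r,n),0,60).mean() for n in("top","side")]),*p))
    return max(res)
lip=best(.0415,.095,-1,(.465,-.369)); mouth=best(.032,.115,1,(.465,-.371)); out=best(.029,.115,-1,(.465,-.371));fl=best(.047,.0952,1,(.465,-.369))
print(lip,mouth,out,fl,sep="\n")
ov([(lip[1:],.0415,.095,(0,200,0)),(mouth[1:],.032,.115,(0,0,255)),(mouth[1:],.032,.091,(255,0,0))],"pics/ov1.png")
E
```

```text
(np.float32(50.673195), np.float64(0.463), np.float64(-0.368))
(np.float32(35.649673), np.float64(0.465), np.float64(-0.37))
(np.float32(22.596264), np.float64(0.453), np.float64(-0.361))
(np.float32(19.353344), np.float64(0.47700000000000004), np.float64(-0.38))
```

View pics/ov1.png

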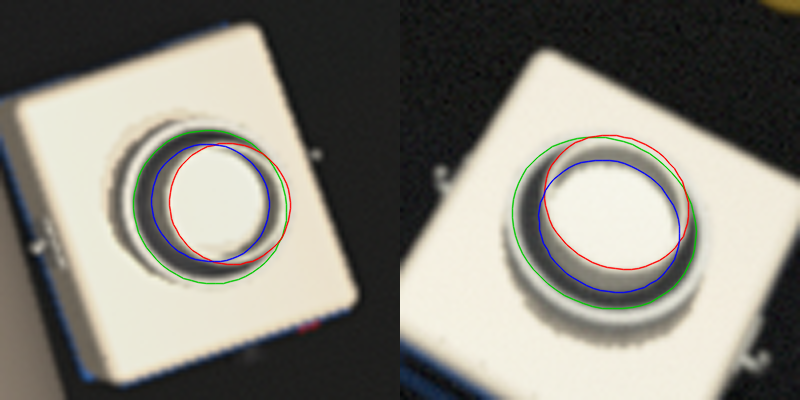

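The overlay matches: the pan stands flat on the mat, about 2.8 mm off the plate's centre and inside the lip, and camera and TCP agree to about 1 mm. That will do. Next, blue.

```bash
python3 -m inch '[[0.015,0.033,0.03,0],[0.0184,0.034,0.03,0],[0,0,0.045,0],[0,0,0.045,0],[0,0,0.035,0],[0,0,0.016,0],[0,0,0.005,0],[0,0,0,0],[0,0,0,0]]'
python3 r.py 0.5763 0.0194 0.03
python3 -m inch '[[0,0,0,0],[0,0,0,0],[0,0,0,0],[0,0,0,0],[0,0,0,0],[0,0,0,0],[0,0,0,0]]' 0.055 20
python3 r.py 0.5763 0.0194 0.03
```

```text
t: 11.85
eef_pos: [0.5774, 0.0192, 0.0317]
tool_rot: [0.001, 0.072, 0.997, 0.0]
contact_force: [-0.1, -0.2, 0.1]
gripper_width: 0.997
grasp_force: 0.0
t 11.85 eef [0.5774 0.0192 0.0317] tooly az 81.69 tilt [ 1.9 -0.1] q [-0.05  0.6  -0.12  1.93  0.12  0.61  1.18] F [-0.1 -0.2  0.1] w 0.0851 gf 0.0
shift [0.0011 0.     0.0016]
t: 12.55
eef_pos: [0.5775, 0.0197, 0.032]
tool_rot: [0.001, 0.072, 0.997, 0.0]
contact_force: [-1.4, -0.4, 8.4]
gripper_width: 0.739
grasp_force: 20.0
t 12.55 eef [0.5775 0.0197 0.032 ] tooly az 81.72 tilt [ 2.2 -0.1] q [-0.05  0.6  -0.12  1.93  0.12  0.61  1.18] F [-1.4 -0.4  8.4] w 0.0631 gf 20.0
shift [ 0.0011 -0.0005  0.002 ]
```

```bash
python3 -m inch '[[0,0,0,0],[0,0,0,0],[0,0,0,0],[0,0,0,4],[0,0,0,8],[0,0,0,8],[0,0,0,8],[0,0,0,8],[0,0,0,8],[0,0,0,8],[0,0,0,8],[0,0,0,8]]' 0.0854
python3 -m inch '[[0,0,0,8],[0,0,0,8],[0,0,0,6],[0,0,0,0],[0,0,0,0]]'
python3 -m inch '[[0,0,0,0],[0,0,0,0],[0,0,0,0],[0,0,0,0],[0,0,0,0],[0,0,0,0],[0,0,0,0]]' 0.055 40
python3 r.py
python3 -m inch '[[0,0,-0.02,0],[0,0,-0.04,0],[0,0,-0.05,0],[0,0,-0.05,0],[0,0,-0.04,0],[0,0,0,0]]'
python3 r.py 0.4646 -0.3704 0.22
```

```text
t: 13.75
eef_pos: [0.5765, 0.02, 0.0302]
tool_rot: [-0.0, 0.62, 0.785, 0.0]
contact_force: [0.3, 0.3, -0.2]
gripper_width: 1.002
grasp_force: 0.0
t: 14.25
eef_pos: [0.5765, 0.02, 0.0302]
tool_rot: [-0.0, 0.755, 0.656, -0.0]
contact_force: [0.2, -0.3, 0.3]
gripper_width: 0.999
grasp_force: 0.0
t: 14.95
eef_pos: [0.5767, 0.0198, 0.031]
tool_rot: [-0.0, 0.756, 0.655, 0.0]
contact_force: [-1.7, -0.2, 7.0]
gripper_width: 0.725
grasp_force: 41.8
t 14.95 eef [0.5767 0.0198 0.031 ] tooly az -8.21 tilt [0.2 0.6] q [-0.36  0.62  0.29  1.96 -0.3   0.61 -0.02] F [-1.7 -0.2  7. ] w 0.0619 gf 41.8
t: 15.55
eef_pos: [0.58, 0.0195, 0.2364]
tool_rot: [0.003, 0.756, 0.654, 0.005]
contact_force: [0.3, 0.3, -0.5]
gripper_width: 0.729
grasp_force: 44.2
t 15.55 eef [0.58   0.0195 0.2364] tooly az -8.24 tilt [10.7  2.2] q [-0.47  0.34  0.42  1.83 -0.16  1.   -0.13] F [ 0.3  0.3 -0.5] w 0.0623 gf 44.2
shift [-0.4024 -0.0585  0.0144]
```

```bash
python3 -m inch '[[-0.02,-0.003,0,0],[-0.04,-0.006,0,0],[-0.045,-0.0065,0,0],[-0.045,-0.0065,0,0],[-0.045,-0.0065,0,0],[-0.045,-0.0065,0,0],[-0.045,-0.0065,0,0],[-0.045,-0.0065,0,0],[-0.04,-0.006,0.02,0],[-0.02,-0.003,0.02,0],[-0.0124,-0.0025,0.01,0],[0,0,0,0]]'
python3 -m inch '[[0,0,0,0],[0,0,0,0],[0,0,0,0]]'
python3 r.py 0.4646 -0.3704 0.142
```

```text
t: 16.75
eef_pos: [0.4571, -0.371, 0.1778]
tool_rot: [-0.002, 0.757, 0.653, -0.001]
contact_force: [-0.0, -0.2, 0.1]
gripper_width: 0.725
grasp_force: 44.1
t: 17.05
eef_pos: [0.4609, -0.3689, 0.1809]
tool_rot: [0.0, 0.756, 0.655, 0.0]
contact_force: [-0.0, 0.8, -1.0]
gripper_width: 0.73
grasp_force: 44.1
t 17.05 eef [ 0.4609 -0.3689  0.1809] tooly az -8.14 tilt [1.2 0.1] q [ 0.18  0.45  0.52  1.85 -0.27  0.91  0.68] F [-0.   0.8 -1. ] w 0.0624 gf 44.1
shift [-0.001   0.0038  0.0389]
```

```bash
python3 -m inch '[[-0.001,0.0038,0.01,0],[0,0,0.015,0],[0,0,0.01,0],[0,0,0.004,0],[0,0,0,0],[0,0,0,0]]'
python3 r.py 0.4646 -0.3704 0.134
```

```text
t: 17.65
eef_pos: [0.4635, -0.3716, 0.1413]
tool_rot: [0.0, 0.756, 0.654, -0.0]
contact_force: [1.2, 0.1, -1.0]
gripper_width: 0.729
grasp_force: 44.1
t 17.65 eef [ 0.4635 -0.3716  0.1413] tooly az -8.27 tilt [-0.1 -0.1] q [ 0.2   0.5   0.49  1.87 -0.31  0.84  0.71] F [ 1.2  0.1 -1. ] w 0.0623 gf 44.1
shift [0.0013 0.0009 0.0073]
```

```bash
python3 -m inch '[[0.0013,0.0009,0.001,0],[0,0,0.002,0],[0,0,0.002,0],[0,0,0.001,0],[0,0,0.001,0],[0,0,0.001,0],[0,0,0,0],[0,0,0,0]]'
python3 r.py 0.4646 -0.3704 0.134
```

```text
t: 18.45
eef_pos: [0.4646, -0.3702, 0.1341]
tool_rot: [-0.0, 0.756, 0.654, 0.0]
contact_force: [-2.7, 2.9, 6.7]
gripper_width: 0.729
grasp_force: 44.9
t 18.45 eef [ 0.4646 -0.3702  0.1341] tooly az -8.26 tilt [0.4 0.5] q [ 0.2   0.51  0.49  1.88 -0.32  0.83  0.71] F [-2.7  2.9  6.7] w 0.0623 gf 44.9
shift [-0.0002 -0.      0.0001]
```

Seated exactly at the predicted height. I release and go to yellow.

```bash
python3 -m inch '[[0,0,0.001,0],[0,0,0,0]]'
python3 -m inch '[[0,0,-0.0015,0],[0,0,0,0],[0,0,0,0],[0,0,0,0],[0,0,-0.01,0],[0,0,-0.03,0],[0,0,-0.045,0],[0,0,-0.02,0],[0,0,0,0],[0,0,0,0]]' 0.0854
python3 r.py 0.4424 -0.1394 0.22
```

```text
t: 18.65
eef_pos: [0.4647, -0.3703, 0.134]
tool_rot: [-0.0, 0.756, 0.654, 0.001]
contact_force: [-4.4, 4.7, 15.2]
gripper_width: 0.727
grasp_force: 45.8
t: 19.65
eef_pos: [0.4647, -0.3701, 0.2392]
tool_rot: [0.0, 0.756, 0.654, 0.0]
contact_force: [-0.6, -0.4, 0.0]
gripper_width: 1.001
grasp_force: 0.0
t 19.65 eef [ 0.4647 -0.3701  0.2392] tooly az -8.24 tilt [ 0.9 -0.1] q [ 0.15  0.38  0.55  1.79 -0.23  1.03  0.64] F [-0.6 -0.4  0. ] w 0.0855 gf 0.0
shift [ 0.2251 -0.0552  0.0191]
```

```bash
python3 -m inch '[[0.02,-0.005,0,0],[0.04,-0.01,0,0],[0.045,-0.011,0,0],[0.045,-0.011,0,0],[0.04,-0.01,0,0],[0.025,-0.006,0,0],[0.0101,-0.0022,0.03,0],[0,0,0.03,0],[0,0,0.04,0],[0,0,0.04,0],[0,0,0,0],[0,0,0,0]]'
python3 r.py 0.4424 -0.1394 0.03
python3 - <<'E'
from look import *
v=np.hstack([cv2.resize(d["top"]["color"][192:292,330:430],None,fx=4,fy=4,interpolation=2),cv2.resize(d["side"]["color"][230:370,290:430],None,fx=400/140,fy=400/140,interpolation=2)])
cv2.imwrite("pics/p2.png",v[:,:,::-1])
E
```

```text
t: 20.85
eef_pos: [0.4412, -0.1397, 0.0984]
tool_rot: [-0.001, 0.756, 0.654, -0.001]
contact_force: [0.1, -0.3, 0.1]
gripper_width: 1.003
grasp_force: 0.0
t 20.85 eef [ 0.4412 -0.1397  0.0984] tooly az -8.29 tilt [-3.4 -0.1] q [-0.17  0.37  0.41  2.19 -0.25  0.62  0.28] F [ 0.1 -0.3  0.1] w 0.0857 gf 0.0
shift [0.0005 0.0013 0.0684]
```

View pics/p2.png

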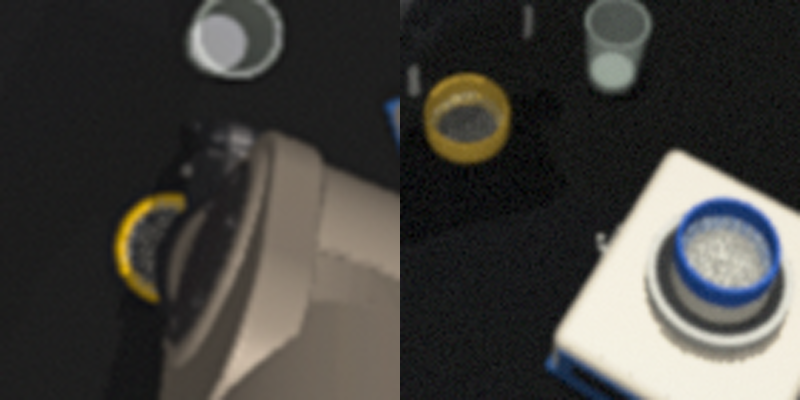

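The blue sieve sits level on the pan at crop (728,250). The gripper is over the nearest yellow sieve at (467,117). I carry on.

```bash
python3 -m inch '[[0.0005,0.0013,0.03,0],[0,0,0.025,0],[0,0,0.01,0],[0,0,0.003,0],[0,0,0,0],[0,0,0,0]]'
python3 -m inch '[[0,0,0,0],[0,0,0,0],[0,0,0,0],[0,0,0,0],[0,0,0,0],[0,0,0,0],[0,0,0,0]]' 0.055 20
python3 r.py 0.4424 -0.1394 0.03
python3 -m inch '[[0,0,0,0],[0,0,0,0],[0,0,0,0],[0,0,0,4],[0,0,0,8],[0,0,0,8],[0,0,0,8],[0,0,0,8],[0,0,0,8],[0,0,0,8],[0,0,0,8],[0,0,0,8]]' 0.0854
python3 -m inch '[[0,0,0,8],[0,0,0,8],[0,0,0,6],[0,0,0,0],[0,0,0,0]]'
python3 r.py 0.4424 -0.1394 0.03
```

```text
t: 21.55
eef_pos: [0.4446, -0.1395, 0.032]
tool_rot: [0.001, 0.756, 0.654, 0.001]
contact_force: [-0.7, 0.6, -0.6]
gripper_width: 0.999
grasp_force: 0.0
t: 22.25
eef_pos: [0.4442, -0.1393, 0.0317]
tool_rot: [0.0, 0.756, 0.654, 0.001]
contact_force: [-2.0, 1.1, 8.5]
gripper_width: 0.74
grasp_force: 19.7
t 22.25 eef [ 0.4442 -0.1393  0.0317] tooly az -8.27 tilt [1.3 0.3] q [-0.09  0.5   0.32  2.22 -0.35  0.47  0.36] F [-2.   1.1  8.5] w 0.0632 gf 19.7
shift [-0.0004 -0.0018  0.0017]
t: 23.45
eef_pos: [0.4437, -0.1391, 0.0307]
tool_rot: [-0.0, 0.993, 0.117, -0.0]
contact_force: [0.2, -0.7, 0.6]
gripper_width: 1.003
grasp_force: 0.0
t: 23.95
eef_pos: [0.4436, -0.1392, 0.0307]
tool_rot: [0.0, 0.998, -0.07, -0.0]
contact_force: [-0.2, -0.5, 0.6]
gripper_width: 1.001
grasp_force: 0.0
t 23.95 eef [ 0.4436 -0.1392  0.0307] tooly az -98.08 tilt [-0.3 -0.2] q [-0.41  0.62  0.73  2.24 -0.8   0.57 -0.77] F [-0.2 -0.5  0.6] w 0.0855 gf 0.0
shift [-0.0012  0.0004  0.0007]
```

```bash
python3 -m inch '[[0,0,0,0],[0,0,0,0],[0,0,0,0],[0,0,0,0],[0,0,0,0],[0,0,0,0],[0,0,0,0]]' 0.055 40
python3 r.py
python3 -m inch '[[0,0,-0.02,0],[0,0,-0.04,0],[0,0,-0.05,0],[0,0,-0.05,0],[0,0,-0.03,0],[0,0,0,0],[0,0,0,0]]'
python3 r.py 0.4646 -0.3704 0.22
```

```text
t: 24.65
eef_pos: [0.4437, -0.1393, 0.0313]
tool_rot: [-0.0, 0.997, -0.072, 0.0]
contact_force: [-1.7, -0.1, 7.2]
gripper_width: 0.73
grasp_force: 41.5
t 24.65 eef [ 0.4437 -0.1393  0.0313] tooly az -98.22 tilt [0.6 0.8] q [-0.41  0.62  0.74  2.24 -0.8   0.57 -0.77] F [-1.7 -0.1  7.2] w 0.0624 gf 41.5
t: 25.35
eef_pos: [0.4437, -0.1387, 0.2208]
tool_rot: [-0.001, 0.997, -0.071, 0.0]
contact_force: [-0.9, 0.9, -1.6]
gripper_width: 0.733
grasp_force: 44.6
t 25.35 eef [ 0.4437 -0.1387  0.2208] tooly az -98.17 tilt [1.  1.3] q [-0.82  0.32  1.21  2.12 -0.37  0.94 -1.12] F [-0.9  0.9 -1.6] w 0.0626 gf 44.6
shift [0.0536 0.2264 0.0005]
```

```bash
python3 -m inch '[[0.005,0.02,0,0],[0.009,0.04,0,0],[0.01,0.043,0,0],[0.01,0.043,0,0],[0.01,0.04,0,0],[0.0066,0.025,0,0],[0.003,0.0154,0,0],[0,0,0.02,0],[0,0,0.02,0],[0,0,0,0],[0,0,0,0],[0,0,0,0]]'
python3 r.py 0.4646 -0.3704 0.164
```

```text
t: 26.55
eef_pos: [0.4642, -0.3713, 0.181]
tool_rot: [0.0, 0.997, -0.072, 0.0]
contact_force: [0.3, 0.1, -0.8]
gripper_width: 0.731
grasp_force: 44.6
t 26.55 eef [ 0.4642 -0.3713  0.181 ] tooly az -98.27 tilt [ 0.  -0.1] q [-0.1   0.58  0.94  1.86 -0.56  0.99 -0.63] F [ 0.3  0.1 -0.8] w 0.0624 gf 44.6
shift [ 0.0003 -0.0009  0.017 ]
```

```bash
python3 -m inch '[[0.0003,-0.0009,0.01,0],[0,0,0.007,0],[0,0,0.002,0],[0,0,0.002,0],[0,0,0.001,0],[0,0,0.001,0],[0,0,0,0]]'
python3 r.py 0.4646 -0.3704 0.156
python3 -m inch '[[0,0,0.001,0],[0,0,0.001,0],[0,0,0.001,0],[0,0,0,0],[0,0,0,0]]'
python3 r.py 0.4646 -0.3704 0.156
```

```text
t: 27.25
eef_pos: [0.4647, -0.3702, 0.1578]
tool_rot: [0.0, 0.997, -0.072, 0.0]
contact_force: [0.5, -0.3, -1.5]
gripper_width: 0.728
grasp_force: 44.6
t 27.25 eef [ 0.4647 -0.3702  0.1578] tooly az -98.25 tilt [ 0.1 -0.1] q [-0.08  0.61  0.92  1.88 -0.59  0.95 -0.61] F [ 0.5 -0.3 -1.5] w 0.0622 gf 44.6
shift [-0.      0.0002  0.0018]
t: 27.75
eef_pos: [0.4649, -0.3704, 0.1563]
tool_rot: [-0.0, 0.997, -0.072, 0.001]
contact_force: [-2.9, 4.1, 13.4]
gripper_width: 0.727
grasp_force: 46.0
t 27.75 eef [ 0.4649 -0.3704  0.1563] tooly az -98.26 tilt [1.4 0.5] q [-0.08  0.61  0.91  1.88 -0.6   0.95 -0.6 ] F [-2.9  4.1 13.4] w 0.0621 gf 46.0
shift [-0.0003  0.      0.0003]
```

```bash
python3 -m inch '[[0,0,-0.0015,0],[0,0,0,0],[0,0,0,0],[0,0,0,0],[0,0,-0.01,0],[0,0,-0.03,0],[0,0,-0.045,-8],[0,0,-0.02,-8],[0,0,0,-8],[0,0,0,-8],[0,0,0,-8],[0,0,0,-8]]' 0.0854
python3 -m inch '[[0,0,0,-8],[0,0,0,-8],[0,0,0,-8],[0,0,0,-8],[0,0,0,-8],[0,0,0,-2],[0,0,0,0]]'
python3 r.py 0.4326 0.110 0.22
```

```text
t: 28.95
eef_pos: [0.4645, -0.3704, 0.2621]
tool_rot: [0.0, 0.94, 0.342, 0.0]
contact_force: [0.3, -0.1, 0.6]
gripper_width: 1.001
grasp_force: 0.0
t: 29.65
eef_pos: [0.4644, -0.3705, 0.262]
tool_rot: [0.0, 0.756, 0.654, 0.0]
contact_force: [0.2, 0.3, -0.2]
gripper_width: 0.997
grasp_force: 0.0
t 29.65 eef [ 0.4644 -0.3705  0.262 ] tooly az -8.29 tilt [ 0.5 -0.4] q [ 0.09  0.37  0.63  1.77 -0.25  1.08  0.66] F [ 0.2  0.3 -0.2] w 0.0851 gf 0.0
shift [ 0.471  -0.1008  0.0418]
```

```bash
python3 -m inch '[[0.03,-0.0065,0,0],[0.045,-0.0095,0,0],[0.047,-0.01,0,0],[0.047,-0.01,0,0],[0.047,-0.01,0,0],[0.047,-0.01,0,0],[0.047,-0.01,0,0],[0.047,-0.01,0,0],[0.047,-0.01,0,0],[0.04,-0.0085,0,0],[0.02,-0.005,0,0],[0.007,-0.0013,0,0]]'
python3 -m inch '[[0,0,0.04,0],[0,0,0.04,0],[0,0,0,0],[0,0,0,0],[0,0,0,0]]'
python3 r.py 0.4326 0.110 0.03
```

```text
t: 30.85
eef_pos: [0.4322, 0.1128, 0.2616]
tool_rot: [-0.0, 0.755, 0.655, 0.0]
contact_force: [0.8, -0.5, 0.4]
gripper_width: 1.0
grasp_force: 0.0
t: 31.35
eef_pos: [0.4339, 0.1102, 0.1832]
tool_rot: [0.0, 0.757, 0.654, 0.001]
contact_force: [0.4, -0.9, 0.6]
gripper_width: 1.001
grasp_force: 0.0
t 31.35 eef [0.4339 0.1102 0.1832] tooly az -8.34 tilt [2.7 1.1] q [-0.67  0.18  0.32  2.16 -0.08  0.81 -0.45] F [ 0.4 -0.9  0.6] w 0.0855 gf 0.0
shift [-0.0006 -0.0017  0.1531]
```

```bash
python3 -m inch '[[-0.0005,-0.0008,0.045,0],[0,0,0.045,0],[0,0,0.035,0],[0,0,0.02,0],[0,0,0.008,0],[0,0,0,0],[0,0,0,0]]'
python3 -m inch '[[0,0,0,0],[0,0,0,0],[0,0,0,0],[0,0,0,0],[0,0,0,0],[0,0,0,0],[0,0,0,0]]' 0.055 20
python3 r.py 0.4326 0.110 0.03
python3 -m inch '[[0,0,0,0],[0,0,0,0],[0,0,0,0],[0,0,0,-4],[0,0,0,-8],[0,0,0,-8],[0,0,0,-8],[0,0,0,-8],[0,0,0,-8],[0,0,0,-8],[0,0,0,-8],[0,0,0,-8]]' 0.0854
python3 -m inch '[[0,0,0,-8],[0,0,0,-8],[0,0,0,-6],[0,0,0,0],[0,0,0,0]]'
python3 r.py 0.4326 0.110 0.03
```

```text
t: 32.05
eef_pos: [0.433, 0.1105, 0.0297]
tool_rot: [0.0, 0.756, 0.654, 0.001]
contact_force: [-0.1, 0.5, 1.0]
gripper_width: 1.004
grasp_force: 0.0
t: 32.75
eef_pos: [0.4327, 0.1105, 0.0297]
tool_rot: [0.0, 0.756, 0.654, 0.001]
contact_force: [-1.1, -0.5, 11.5]
gripper_width: 0.742
grasp_force: 19.3
t 32.75 eef [0.4327 0.1105 0.0297] tooly az -8.25 tilt [2.3 1.3] q [-0.57  0.48  0.22  2.25 -0.24  0.43 -0.3 ] F [-1.1 -0.5 11.5] w 0.0633 gf 19.3
shift [-0.0005  0.     -0.0003]
t: 33.95
eef_pos: [0.4316, 0.11, 0.0283]
tool_rot: [-0.0, 0.258, 0.966, -0.0]
contact_force: [0.2, 0.5, 0.6]
gripper_width: 1.0
grasp_force: 0.0
t: 34.45
eef_pos: [0.4316, 0.1099, 0.0282]
tool_rot: [-0.0, 0.074, 0.997, 0.0]
contact_force: [0.2, 0.8, 0.2]
gripper_width: 0.998
grasp_force: 0.0
t 34.45 eef [0.4316 0.1099 0.0282] tooly az 81.56 tilt [-0.2  0. ] q [-0.22  0.47 -0.2   2.23  0.21  0.45  0.84] F [0.2 0.8 0.2] w 0.0852 gf 0.0
shift [-0.001   0.0002 -0.0018]
```

```bash
python3 -m inch '[[-0.001,0,-0.002,0],[0,0,0,0],[0,0,0,0]]'
python3 -m inch '[[0,0,0,0],[0,0,0,0],[0,0,0,0],[0,0,0,0],[0,0,0,0],[0,0,0,0],[0,0,0,0]]' 0.055 40
python3 r.py
python3 -m inch '[[0,0,-0.02,0],[0,0,-0.04,0],[0,0,-0.05,0],[0,0,-0.05,0],[0,0,-0.05,0],[0,0,-0.02,0],[0,0,0,0],[0,0,0,0]]'
python3 r.py 0.4646 -0.3704 0.25
```

```text
t: 34.75
eef_pos: [0.4328, 0.11, 0.0304]
tool_rot: [0.0, 0.072, 0.997, 0.0]
contact_force: [-0.5, -1.0, 0.5]
gripper_width: 1.004
grasp_force: 0.0
t: 35.45
eef_pos: [0.4326, 0.11, 0.0308]
tool_rot: [0.0, 0.072, 0.997, -0.0]
contact_force: [-1.4, 0.1, 7.5]
gripper_width: 0.727
grasp_force: 41.5
t 35.45 eef [0.4326 0.11   0.0308] tooly az 81.75 tilt [ 0.1 -0.1] q [-0.22  0.47 -0.2   2.23  0.2   0.46  0.84] F [-1.4  0.1  7.5] w 0.0621 gf 41.5
t: 36.25
eef_pos: [0.4322, 0.1097, 0.2598]
tool_rot: [-0.0, 0.072, 0.997, -0.0]
contact_force: [-0.8, 0.1, -0.3]
gripper_width: 0.725
grasp_force: 44.7
t 36.25 eef [0.4322 0.1097 0.2598] tooly az 81.73 tilt [-0.3 -0.3] q [-0.12  0.1  -0.28  2.04  0.03  1.01  1.01] F [-0.8  0.1 -0.3] w 0.0619 gf 44.7
shift [-0.1011 -0.4704  0.0099]
```

```bash
python3 -m inch '[[-0.0065,-0.03,0,0],[-0.0095,-0.045,0,0],[-0.01,-0.047,0,0],[-0.01,-0.047,0,0],[-0.01,-0.047,0,0],[-0.01,-0.047,0,0],[-0.01,-0.047,0,0],[-0.01,-0.047,0,0],[-0.01,-0.047,0,0],[-0.0085,-0.04,0,0],[-0.0056,-0.02,0,0],[-0.001,-0.0064,0,0]]'
python3 -m inch '[[0,0,0.02,0],[0,0,0.02,0],[0,0,0.016,0],[0,0,0,0],[0,0,0,0],[0,0,0,0]]'
python3 r.py 0.4646 -0.3704 0.186
```

```text
t: 37.45
eef_pos: [0.4635, -0.3724, 0.2573]
tool_rot: [-0.002, 0.074, 0.997, 0.0]
contact_force: [0.0, 1.1, -0.6]
gripper_width: 0.728
grasp_force: 44.7
t: 38.05
eef_pos: [0.4656, -0.3698, 0.2048]
tool_rot: [0.0, 0.072, 0.997, -0.0]
contact_force: [-0.1, 0.3, 0.8]
gripper_width: 0.726
grasp_force: 44.7
t 38.05 eef [ 0.4656 -0.3698  0.2048] tooly az 81.78 tilt [ 0.6 -0.2] q [ 0.48  0.39  0.11  1.8  -0.05  0.96  2.04] F [-0.1  0.3  0.8] w 0.062 gf 44.7
shift [ 0.0009 -0.0007  0.0188]
```

```bash
python3 -m inch '[[0.0009,-0.0007,0.01,0],[0,0,0.007,0],[0,0,0.002,0],[0,0,0.002,0],[0,0,0.002,0],[0,0,0.001,0],[0,0,0.001,0],[0,0,0,0]]'
python3 r.py 0.4646 -0.3704 0.1778
python3 -m inch '[[0,0,0.001,0],[0,0,0.001,0],[0,0,0.001,0],[0,0,0,0],[0,0,0,0]]'
python3 r.py 0.4646 -0.3704 0.1778
```

```text
t: 38.85
eef_pos: [0.4642, -0.3707, 0.1792]
tool_rot: [-0.0, 0.072, 0.997, 0.0]
contact_force: [-0.3, 0.2, -1.0]
gripper_width: 0.725
grasp_force: 44.7
t 38.85 eef [ 0.4642 -0.3707  0.1792] tooly az 81.75 tilt [-0.   0.1] q [ 0.49  0.41  0.1   1.82 -0.05  0.9   2.04] F [-0.3  0.2 -1. ] w 0.0619 gf 44.7
shift [-0.0004  0.0003  0.0014]
t: 39.35
eef_pos: [0.4645, -0.3708, 0.1778]
tool_rot: [0.001, 0.072, 0.997, -0.0]
contact_force: [-2.6, 2.4, 9.9]
gripper_width: 0.729
grasp_force: 45.8
t 39.35 eef [ 0.4645 -0.3708  0.1778] tooly az 81.74 tilt [ 1.1 -0.3] q [ 0.49  0.42  0.1   1.83 -0.05  0.9   2.04] F [-2.6  2.4  9.9] w 0.0623 gf 45.8
shift [-0.0001  0.0005  0.    ]
```

```bash
python3 -m inch '[[0,0,-0.0015,0],[0,0,0,0],[0,0,0,0],[0,0,0,0],[0,0,-0.01,0],[0,0,-0.03,0],[0,0,-0.045,0],[0,0,-0.02,0],[0,0,0,0],[0,0,0,0]]' 0.0854
python3 r.py 0.687 0.1097 0.25
```

```text
t: 40.35
eef_pos: [0.4641, -0.3706, 0.2832]
tool_rot: [0.0, 0.072, 0.997, -0.0]
contact_force: [0.2, 0.5, -0.7]
gripper_width: 1.0
grasp_force: 0.0
t 40.35 eef [ 0.4641 -0.3706  0.2832] tooly az 81.75 tilt [ 0.7 -0.3] q [ 0.48  0.31  0.12  1.72 -0.04  1.11  2.03] F [ 0.2  0.5 -0.7] w 0.0854 gf 0.0
shift [-0.1516  0.5074  0.0332]
```

```bash
python3 -m inch '[[-0.009,0.03,0,0],[-0.0135,0.045,0,0],[-0.014,0.047,0,0],[-0.014,0.047,0,0],[-0.014,0.047,0,0],[-0.014,0.047,0,0],[-0.014,0.047,0,0],[-0.014,0.047,0,0],[-0.014,0.047,0,0],[-0.014,0.047,0,0],[-0.01,0.036,0,0],[-0.007,0.02,0,0]]' 0.05
python3 -m inch '[[0,0,0.045,0],[0,0,0.045,0],[0,0,0.045,0],[0,0,0.03,0],[0,0,0,0],[0,0,0,0],[0,0,0,0]]'
python3 r.py 0.687 0.1097 0.03
python3 - <<'E'
from look import *
v=np.hstack([cv2.resize(d["side"]["color"][120:220,274:374],None,fx=4,fy=4,interpolation=2),cv2.resize(d["side"]["color"][270:370,350:450],None,fx=4,fy=4,interpolation=2)])
cv2.imwrite("pics/p3.png",v[:,:,::-1])
E
```

```text
t: 41.55
eef_pos: [0.6863, 0.1143, 0.2803]
tool_rot: [-0.002, 0.069, 0.998, 0.001]
contact_force: [-0.2, 0.4, 0.2]
gripper_width: 0.587
grasp_force: 0.0
t: 42.25
eef_pos: [0.6882, 0.1096, 0.1198]
tool_rot: [0.001, 0.072, 0.997, 0.0]
contact_force: [0.8, -0.6, -0.0]
gripper_width: 0.587
grasp_force: 0.0
t 42.25 eef [0.6882 0.1096 0.1198] tooly az 81.74 tilt [2.9 0.7] q [-0.19  0.64 -0.08  1.6   0.06  0.91  1.13] F [ 0.8 -0.6 -0. ] w 0.0501 gf 0.0
shift [ 0.0014 -0.0002  0.0898]
```

View pics/p3.png

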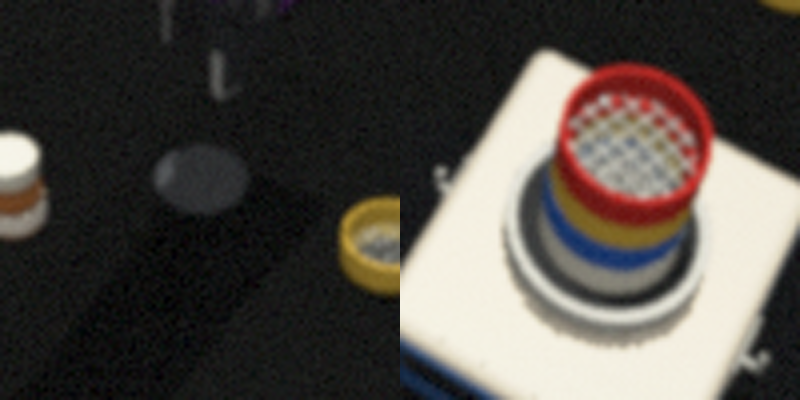

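The column pan-blue-yellow-red stands true at crop (635,180). The cover is at (200,180), below the fingers. Now I descend on the knob.

```bash
python3 -m inch '[[0.0007,-0.0002,0.04,0],[0,0,0.03,0],[0,0,0.012,0],[0,0,0.006,0],[0,0,0,0],[0,0,0,0]]'
python3 r.py 0.687 0.1097 0.029
python3 -m inch '[[0,0,0,0],[0,0,0,0],[0,0,0,0],[0,0,0,0],[0,0,0,0],[0,0,0,0],[0,0,0,0]]' 0.012 20
python3 r.py 0.687 0.1097 0.029
```

```text
t: 42.95
eef_pos: [0.6874, 0.1095, 0.0316]
tool_rot: [0.001, 0.072, 0.997, 0.0]
contact_force: [-0.6, -0.2, -0.1]
gripper_width: 0.589
grasp_force: 0.0
t 42.95 eef [0.6874 0.1095 0.0316] tooly az 81.74 tilt [2.6 0.6] q [-0.2   0.74 -0.07  1.63  0.07  0.77  1.12] F [-0.6 -0.2 -0.1] w 0.0503 gf 0.0
shift [0.0005 0.0002 0.0026]
t: 43.65
eef_pos: [0.6869, 0.1094, 0.0311]
tool_rot: [0.001, 0.072, 0.997, 0.0]
contact_force: [-1.0, 0.2, 5.8]
gripper_width: 0.245
grasp_force: 19.5
t 43.65 eef [0.6869 0.1094 0.0311] tooly az 81.74 tilt [1.7 0.4] q [-0.2   0.74 -0.07  1.63  0.07  0.77  1.12] F [-1.   0.2  5.8] w 0.0209 gf 19.5
shift [-0.      0.0003  0.0021]
```

```bash
python3 -m inch '[[0,0,0,0],[0,0,0,0],[0,0,0,0],[0,0,0,4],[0,0,0,8],[0,0,0,8],[0,0,0,8],[0,0,0,8],[0,0,0,8],[0,0,0,8],[0,0,0,8],[0,0,0,8]]' 0.05
python3 -m inch '[[0,0,0,8],[0,0,0,8],[0,0,0,6],[0,0,0,0],[0,0,0,0]]'
python3 r.py 0.6869 0.1094 0.030
python3 -m inch '[[0,0,0,0],[0,0,0,0],[0,0,0,0],[0,0,0,0],[0,0,0,0],[0,0,0,0],[0,0,0,0]]' 0.012 40
python3 r.py
python3 -m inch '[[0,0,-0.02,0],[0,0,-0.04,0],[0,0,-0.05,0],[0,0,-0.05,0],[0,0,-0.05,0],[0,0,-0.04,0],[0,0,0,0],[0,0,0,0],[0,0,0,0]]'
python3 r.py 0.4646 -0.3705 0.28
```

```text
t: 44.85
eef_pos: [0.686, 0.1093, 0.0296]
tool_rot: [-0.0, 0.62, 0.785, -0.0]
contact_force: [-1.0, 0.3, 0.3]
gripper_width: 0.587
grasp_force: 0.0
t: 45.35
eef_pos: [0.686, 0.1094, 0.0296]
tool_rot: [-0.0, 0.755, 0.656, -0.0]
contact_force: [0.5, 0.2, -0.5]
gripper_width: 0.588
grasp_force: 0.0
t 45.35 eef [0.686  0.1094 0.0296] tooly az -8.07 tilt [-0.3 -0.2] q [-0.47  0.77  0.32  1.66 -0.33  0.77 -0.13] F [ 0.5  0.2 -0.5] w 0.0502 gf 0.0
shift [ 0.0001  0.0009 -0.0004]
t: 46.05
eef_pos: [0.6864, 0.1091, 0.03]
tool_rot: [0.0, 0.756, 0.654, 0.0]
contact_force: [-0.1, -0.3, 2.9]
gripper_width: 0.235
grasp_force: 39.3
t 46.05 eef [0.6864 0.1091 0.03  ] tooly az -8.25 tilt [0.4 0. ] q [-0.47  0.77  0.32  1.66 -0.33  0.77 -0.13] F [-0.1 -0.3  2.9] w 0.02 gf 39.3
t: 46.95
eef_pos: [0.6851, 0.1094, 0.2778]
tool_rot: [-0.001, 0.756, 0.654, -0.001]
contact_force: [0.6, 0.2, -0.5]
gripper_width: 0.237
grasp_force: 39.2
t 46.95 eef [0.6851 0.1094 0.2778] tooly az -8.24 tilt [-3.2 -0.5] q [-0.53  0.51  0.43  1.49 -0.22  1.19 -0.22] F [ 0.6  0.2 -0.5] w 0.0202 gf 39.2
shift [-0.5066 -0.1495 -0.0013]
```

```bash
python3 -m inch '[[-0.03,-0.009,0,0],[-0.045,-0.0135,0,0],[-0.047,-0.014,0,0],[-0.047,-0.014,0,0],[-0.047,-0.014,0,0],[-0.047,-0.014,0,0],[-0.047,-0.014,0,0],[-0.047,-0.014,0,0],[-0.047,-0.014,0,0],[-0.047,-0.014,0,0],[-0.036,-0.01,0,0],[-0.0196,-0.005,0,0]]'
python3 -m inch '[[0,0,0.02,0],[0,0,0.02,0],[0,0,0.013,0],[0,0,0,0],[0,0,0,0],[0,0,0,0]]'
python3 r.py 0.4646 -0.3705 0.207
```

```text
t: 48.15
eef_pos: [0.4619, -0.3738, 0.2781]
tool_rot: [-0.001, 0.758, 0.652, -0.001]
contact_force: [0.2, 0.7, -1.1]
gripper_width: 0.232
grasp_force: 39.3
t: 48.75
eef_pos: [0.4659, -0.3709, 0.2275]
tool_rot: [0.001, 0.756, 0.654, 0.0]
contact_force: [-0.3, -0.5, 0.0]
gripper_width: 0.233
grasp_force: 39.2
t 48.75 eef [ 0.4659 -0.3709  0.2275] tooly az -8.24 tilt [ 0.9 -0.7] q [ 0.13  0.4   0.57  1.8  -0.25  1.01  0.66] F [-0.3 -0.5  0. ] w 0.0199 gf 39.2
shift [ 0.0002 -0.0014  0.0205]
```

```bash
python3 -m inch '[[0.0002,-0.0014,0.012,0],[0,0,0.008,0],[0,0,0.002,0],[0,0,0.002,0],[0,0,0.002,0],[0,0,0.001,0],[0,0,0,0]]'
python3 r.py 0.4646 -0.3705 0.199
python3 -m inch '[[0,0,0.001,0],[0,0,0.001,0],[0,0,0.001,0],[0,0,0,0],[0,0,0,0]]'
python3 r.py 0.4646 -0.3705 0.199
```

```text
t: 49.45
eef_pos: [0.4641, -0.3703, 0.1998]
tool_rot: [-0.0, 0.756, 0.654, -0.0]
contact_force: [0.7, 0.4, -0.4]
gripper_width: 0.239
grasp_force: 39.2
t 49.45 eef [ 0.4641 -0.3703  0.1998] tooly az -8.26 tilt [-0.  0.] q [ 0.15  0.43  0.56  1.83 -0.28  0.95  0.68] F [ 0.7  0.4 -0.4] w 0.0204 gf 39.2
shift [-0.0001  0.0005  0.0008]
t: 49.95
eef_pos: [0.4645, -0.3707, 0.1988]
tool_rot: [0.001, 0.756, 0.654, 0.001]
contact_force: [-3.8, 3.3, 14.1]
gripper_width: 0.239
grasp_force: 40.5
t 49.95 eef [ 0.4645 -0.3707  0.1988] tooly az -8.26 tilt [ 1.9 -0.2] q [ 0.15  0.43  0.56  1.83 -0.28  0.95  0.68] F [-3.8  3.3 14.1] w 0.0204 gf 40.5
shift [ 0.0002  0.     -0.0002]
```

```bash
python3 -m inch '[[0,0,-0.002,0],[0,0,0,0],[0,0,0,0],[0,0,0,0],[0,0,-0.01,0],[0,0,-0.03,0],[0,0,-0.045,0],[0.03,0,-0.02,0],[0.05,0,0,0],[0.05,0,0,0],[0.05,0,0,0],[0,0,0,0]]' 0.05
python3 -m inch '[[0,0,0,0],[0,0,0,0],[0,0,0,0]]'
python3 - <<'E'
from look import *
v=np.hstack([cv2.resize(d["top"]["color"][180:300,420:540],(400,400),interpolation=2),cv2.resize(d["side"]["color"][200:380,300:480],(400,400),interpolation=2)])
cv2.imwrite("pics/p4.png",v[:,:,::-1])
E
```

```text
t: 51.15
eef_pos: [0.4919, -0.1843, 0.3041]
tool_rot: [-0.001, 0.752, 0.659, 0.001]
contact_force: [1.0, 0.2, 0.7]
gripper_width: 0.583
grasp_force: 0.0
t: 51.45
eef_pos: [0.4895, -0.194, 0.304]
tool_rot: [0.0, 0.757, 0.653, -0.0]
contact_force: [0.5, -0.6, -0.7]
gripper_width: 0.585
grasp_force: 0.0
```

View pics/p4.png

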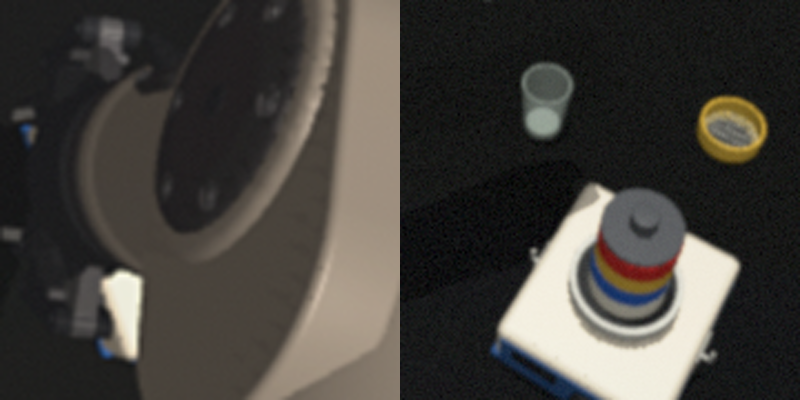

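The side view shows the full column, cover on, upright at crop (640,250), with the beaker still standing at (547,100). The gripper is clear of it.

```bash
python3 -c "
from station import bot
print(bot.hand_in())"
```

```text
the job is handed in; nothing more can be done
None
```

The sieve column (pan, blue, yellow, red, cover) is stacked upright on the shaker plate, each piece at its seated height and about 3 mm off the plate's centre, beaker and jar not touched; I released it and handed in at about 51 s.

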